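Shut and lock the trial-lens case

ROBOT

A 6-joint arm with a two-finger parallel gripper is mounted at the origin on the work surface. World frame = base frame: x ahead of the robot, y to its left, z up, the work surface at z = 0. Lengths are in m, angles in rad, forces in N, time in s.
With the tool pointing down it reaches from about 0.375 to 0.975 m from the base axis. Payload 3.8 kg.
Tool frame: the origin (TCP) lies midway between the tips of the shut fingers; the grasp point (between the pads) lies 19 mm behind it; z points along the fingers, y is the line along which they close (so a half turn about z gives the same grasp; the last joint's range is limited). The gripper opens to 85 mm and grips with 20 to 120 N. Pads are 22 mm wide; open, the fingers measure 114 mm over their backs; the gripper's body (76 mm by 85 mm) begins 54 mm behind the grasp point. The pads swing forward as they close: fully open they stand 13 mm farther back than shut.
Start: joints at [1.234, 0.264, 1.604, -0, 1.274, -0.037], TCP at [0.199, 0.645, 0.197] pointing down, gripper open.
Joint ranges: [-2.63, 2.63], [-0.94, 2.18], [0.31, 2.57], [-1.31, 4.45], [0, 2.66], [-2.55, 2.55]. Speed limits (rad/s): [2.57, 2.57, 3.14, 3.14, 3.14, 3.14].

INTERFACE

Orientations are given as a rotation vector (axis times angle).
In Python, from workcell import bot gives the robot as it stands.
- The arm moves only by the tool jog_arm, never from a script. Its argument "motion" is a list of rows, each a list of 5 numbers: the opening, from -1 (shut) to 1 (fully open), then the shift along the tool's x, y, z in mm, then the turn about the tool's z in degrees. In form: [[claw, x, y, z, twist], ...]. A call has 1 to 10 rows; each row shifts and turns the commanded pose from where the row before left it, along the tool's axes as they then stand; what a row does not reach is not made up. A row lasts 1/12 s, in which the tool goes at most 41.7 mm and 7.16 degrees, less where a joint would pass 70% of its speed; a pose out of reach is approached as far as the arm can. A call with a gripper value outside its range is refused whole. The fingers move at their own pace and stop on an object; "force" is the grip in N (left out, the last holds). Time passes only in rows, so rows that do not move let the fingers close. It gives the time, the measured TCP pose, the force, the opening and the grip force at its end, in the units of the state.
- bot.read_state(): the state, without advancing time (a new reading comes with each control period).
- bot.read_camera(name): name is "scene" or "top" or "wrist"; returns (picture, depth): 480x640x3 uint8, red, green, blue; 480x640 float32, m along the optical axis (not along the pixel's ray), 0 where there is no reading.
- bot.get_calibration(name): a dict with "vfov" (degrees; the focal length in pixels is half the picture's height over the tangent of half this angle, whatever the lens; pixels are square), "cx", "cy" (the principal point, pixels), "dist" ([k1, k2, p1, p2, k3] as OpenCV has them; the pictures are not rectified), "rvec" (rotation vector, rad) and "tvec" (3), from world to camera coordinates, as OpenCV has them; the wrist camera has in their place "tool_from_camera" (4x4, takes a point from camera to tool coordinates, whose origin is the TCP and whose axes are the flange's). Camera axes: x right, y down, z forward; pixel columns grow to the right and rows downward; lengths in m; the calibration is good to about 2 mm. A picture is of the moment at which its call begins: read the wrist's pose just before it. get_calibration takes no time and is no camera call.
- bot.finish_job(): hands the job in; it is judged then, once.
The state is a dict: "time": time; "q": joint angles; "joint_vel": joint speeds; "joint_torque": joint torques, N m; "tool_pos": TCP position; "tcp_rot": TCP orientation; "wrist_force": force on the tool from outside, world axes, zero at the start; "torque": the same for the moment, N m; "width": opening from 0.0 (shut) to 1.0 (fully open); "grip_force": force on a finger pad.
Only numpy, scipy, OpenCV 4.12 (cv2) and the standard library are available. Lean on these libraries where they do the work, as an engineer would, in place of code of your own. Each camera call takes 0.05 s, during which the arm holds its last target. There are 200 camera calls.

TASK

Push the open lid of the aluminium trial-lens case fully shut, and only then push the blue catch lever on its front down past its dead point until it snaps into its locked position against the case. Do it by pushing only: do not lift, tip or shove the case away from its place, and leave the bottles, the jar and the other things around it as they stand.

Things in the scene. Friction and masses are not known exactly. Their poses are not given: they have to be found in the camera images.
- case: Loose aluminium trial-lens case, about 2.2 kg, kept in place by weight and friction, lid open. Tray 170 deep (own x) x 240 wide (own y) x 80 mm high; 100 mm high with the lid shut. Origin: centre of the underside; z up; own -x is the front with the catch, roughly facing the robot; the lid hinges on the rear (+x) upper edge.
- lid (a joint): Lid angle, rad: 0 = shut, grows as it opens upward (0.5 to 1.15 at the start, stop at 1.5); fully shut is below 0.04. Stiff hinge: it stays where left and takes 1 to 5 N of push near the front edge. Lid 170 x 240 mm, outer face 20 mm from the hinge line, square to the lid; shut, that face is level, 100 mm above the table.
- lid_hinge (a point): Middle of the lid's hinge line, at 85 mm along the case's +x and 80 mm above the table; the line runs along the case's y.
- lid_edge (a point): Middle of the lid's front edge on its outer (upper when shut) face, 170 mm from the hinge line; moves with the lid. A steel keeper 24 mm wide juts 20 mm forward of the edge below it.
- catch (a joint): Lever angle, rad: 0 = open, pointing forward (case's -x) and 35 degrees up; grows as it is pushed down; 0.61 = level; 2.0 = locked, hanging nearly straight down at the case's front (locked: above 1.85). Over-centre: springs back to 0 before the dead point at 1.05 (25 degrees below level), snaps to 2.0 beyond. Takes up to 8 N, 45 mm out from the pivot, less towards the dead point.
- catch_pivot (a point): Lever pivot: on the case's middle plane, 97 mm along its -x (12 mm before the front face), 72 mm above the table; axis along the case's y. A steel wire loop 36 mm wide stands upright on the lever beside it, top 117 mm above the table and 25 mm before the case while open; the lever draws it down over the lid's keeper.
- catch_tip (a point): Middle of the free end of the blue lever, on its upper face: 62 mm out from the pivot; the paddle is 40 mm wide and 8 mm thick over its outer 40 mm. Moves with the lever.
- drops_white: Bystander, loose, to be left alone: white eye-drop bottle with a green cap, 28 mm diameter, 70 mm tall, standing upright. Origin: under its middle, on the table.
- drops_amber: Bystander, loose, to be left alone: amber glass drop bottle with a white cap, 32 mm diameter, 75 mm tall, standing upright. Origin: under its middle, on the table.
- cotton_jar: Bystander, loose, to be left alone: round lidded steel jar, 72 mm diameter, 80 mm tall to the top of its knob, standing upright. Origin: under its middle, on the table.
- tissue_box: Bystander, loose, to be left alone: cardboard tissue box, 115 x 220 x 60 mm (own x, y, z). Origin: under its middle, on the table.
- mouse: Bystander, loose, to be left alone: black computer mouse, 105 x 60 x 34 mm (own x, y, z). Origin: under its middle, on the table.
- occluder: Bystander, loose, to be left alone: black eye occluder (paddle) lying flat: grip 150 x 18 mm along its x, 60 mm disc centred 100 mm along +x, 10 mm thick. Origin: under its middle, on the table.
- penlight: Bystander, loose, to be left alone: steel penlight lying flat along its x, about 135 mm long, 15 mm thick. Origin: under its middle, on the table.

How it is judged:
By the outcome, as a careful person would: the job done as asked, in the order asked, and still so for the second after the job is handed in, with the robot touching nothing.
It also fails if it takes over 42 s, if anything falls off the work surface, if the arm or the gripper's body presses on something with over 40 N, if the wrist force passes 120 N, or if a joint passes its speed limit or range.

## Working session

There is one attempt and no reset: what is moved stays moved. The work goes in short steps, Python scripts to look and compute and a tool call to move; the robot and the scene stay as the last step left them, time stands still between calls to the robot, and variables do not carry over. Pictures are saved under pics/ and viewed, at most 10 in all, crops included, and the job is handed in when it is done.

Besides the shell and the picture viewer there is one more tool, called after "Call:" in YAML: its name, and indented under it one key for each argument. jog_arm: Moves the arm, as the interface text tells. Its arguments: {"type":"object","properties":{"motion":{"type":"array"},"force":{"type":"number"}},"required":["motion"]}

```bash
mkdir -p pics
cat > h.py <<'E'
import numpy as np, cv2
from workcell import bot
def K(c):
    f=240/np.tan(np.radians(c["vfov"])/2); return np.array([[f,0,c["cx"]],[0,f,c["cy"]],[0,0,1.]])
def cloud(name):
    st=bot.read_state(); im,d=bot.read_camera(name); c=bot.get_calibration(name)
    v,u=np.mgrid[:480,:640]; p=np.stack([u,v],-1).reshape(-1,1,2).astype(np.float64)
    n=cv2.undistortPoints(p,K(c),np.array(c["dist"])).reshape(480,640,2)
    P=np.dstack([n[...,0]*d,n[...,1]*d,d])
    if "rvec" in c:
        R=cv2.Rodrigues(np.array(c["rvec"]))[0]; W=(P-np.array(c["tvec"]).ravel())@R
    else:
        T=np.array(c["tool_from_camera"]); R=cv2.Rodrigues(np.array(st["tcp_rot"]))[0]
        W=(P@T[:3,:3].T+T[:3,3])@R.T+np.array(st["tool_pos"])
    W[d==0]=np.nan
    return im,W
def save(n,im): cv2.imwrite("pics/"+n,im[...,::-1])
E
python3 - <<'E'
from h import *
print(bot.read_state())
for n in("scene","top"):
    im,W=cloud(n); save(n+"1.png",im); np.savez(n+".npz",im=im,W=W)
    hsv=cv2.cvtColor(im,cv2.COLOR_RGB2HSV)
    m=cv2.inRange(hsv,(100,120,50),(125,255,255))
    k,l,s,c=cv2.connectedComponentsWithStats(m)
    for i in range(1,k):
        if s[i,4]>30: print(n,s[i],c[i].round(),np.nanmedian(W[l==i],0).round(3),np.nanmin(W[l==i],0).round(3),np.nanmax(W[l==i],0).round(3))
E
```

```text
{'time': 0.0, 'q': array([ 1.23409539e+00,  2.64784070e-01,  1.60536079e+00, -8.07032735e-06,
        1.27367483e+00, -3.68551321e-02]), 'joint_vel': array([-0.00123307,  0.00097386, -0.00149245,  0.00025201,  0.00027191,
        0.00022545]), 'joint_torque': array([-1.28837371e-03, -5.15119600e+01, -3.67314398e+01, -4.69263796e-04,
        1.31767098e-02, -3.57727254e-05]), 'tool_pos': array([0.19909021, 0.6441415 , 0.19544839]), 'tcp_rot': array([-0.46916964, -3.10594942,  0.00343918]), 'wrist_force': array([0.27189657, 0.67440997, 0.21942188]), 'torque': array([-0.02130172,  0.0254523 ,  0.0329366 ]), 'grip_force': 0.0, 'width': 1.0062435645458494}
scene [331 212  12   9  46] [336. 216.] [ 0.497 -0.049  0.106] [ 0.489 -0.067  0.1  ] [ 0.503 -0.029  0.11 ]
top [314 241  17  16 220] [322. 249.] [ 0.504 -0.051  0.099] [ 0.486 -0.07   0.082] [ 0.524 -0.032  0.118]
```

View pics/scene1.png

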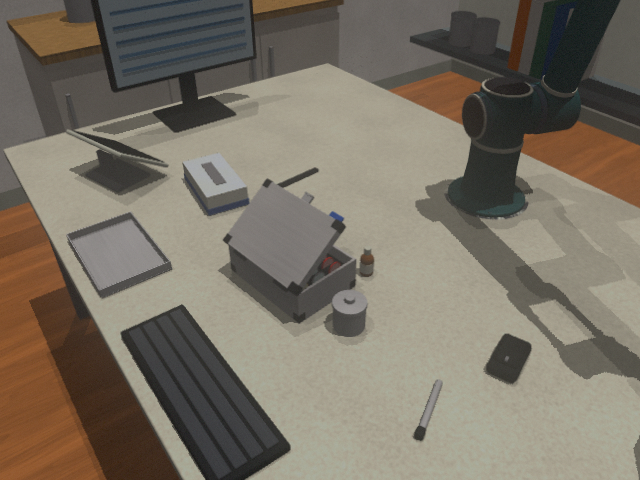

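View pics/top1.png

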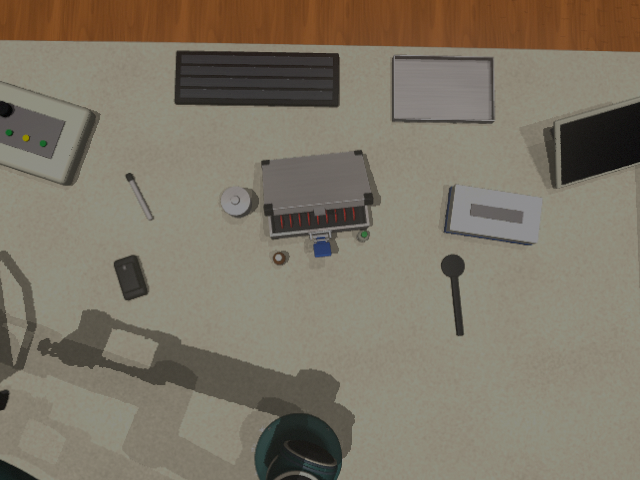

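The top view shows the case with its lid at about (262–370, 150–210), the blue lever at (322,249), the amber bottle at (279,258), the green-capped bottle at (363,235) and the jar at (236,200). Next I'll measure the lid plane and the yaw.

Run:
```python
from h import *
z=np.load("top.npz"); W=z["W"]; im=z["im"]
# lid plane
P=W[165:195,275:360].reshape(-1,3); P=P[~np.isnan(P).any(1)]
for _ in range(3):
    c=P.mean(0); n=np.linalg.svd(P-c)[2][2]; n*=np.sign(n[2]); r=(P-c)@n; P=P[abs(r)<.004]
print("lid c",c.round(4),"n",n.round(4),"res",r.std(),"angle",np.arccos(n[2]),"yaw",np.arctan2(-n[1],-n[0]))
# all lid pts
R=W[140:215,250:380]; q=(abs((R-c)@n)<.004)&(R[...,2]>.09)
k,l,s,_=cv2.connectedComponentsWithStats(q.astype(np.uint8)); i=1+s[1:,4].argmax()
L=R[l==i]; y=np.arctan2(-n[1],-n[0])
box=cv2.minAreaRect((L[:,:2]*1000).astype(np.float32)); print(box, L[:,2].min(),L[:,2].max())
for yaw in (y,y):
    ex=np.array([np.cos(yaw),np.sin(yaw)]);ey=np.array([-ex[1],ex[0]])
    print("ex range",np.percentile(L[:,:2]@ex,[.5,99.5]),"ey",np.percentile(L[:,:2]@ey,[.5,99.5]))
print("ycorners",[ (W[v,u].round(3)) for u,v in((279,258),(363,235),(236,200))])
for nm,(u0,u1,v0,v1) in dict(amber=(268,290,248,270),white=(354,372,226,246),jar=(215,256,182,220)).items():
    Q=W[v0:v1,u0:u1].reshape(-1,3); Q=Q[Q[:,2]>.02]; print(nm,len(Q),Q.min(0).round(3),Q.max(0).round(3),np.median(Q,0).round(3))
hsv=cv2.cvtColor(im,cv2.COLOR_RGB2HSV); m=cv2.inRange(hsv,(100,120,50),(125,255,255))>0
B=W[m]; B=B[~np.isnan(B).any(1)]
cb=B.mean(0); nb=np.linalg.svd(B-cb)[2][2]; nb*=np.sign(nb[2]); print("blue",cb.round(4),nb.round(3),np.arctan2(nb[1],nb[0]))
print(cv2.minAreaRect((B[:,:2]*1000).astype(np.float32)))
c2=im[130:280,210:390]; save("crop1.png",cv2.resize(c2,None,fx=4,fy=4,interpolation=cv2.INTER_CUBIC))
```

```text
lid c [ 0.6599 -0.0366  0.1491] n [0.608  0.0742 0.7905] res 0.001685191885824296 angle 0.6592284681684956 yaw -3.020184567161253
((659.757568359375, -31.683914184570312), (140.54566955566406, 243.2484893798828), 7.023104667663574) 0.09191760989979063 0.204438544010926
ex range [-0.71970534 -0.58340769] ey [-0.00793108  0.22986436]
ex range [-0.71970534 -0.58340769] ey [-0.00793108  0.22986436]
ycorners [array([0.483, 0.051, 0.074]), array([ 0.541, -0.15 ,  0.072]), array([0.62 , 0.156, 0.08 ])]
amber 145 [0.467 0.037 0.02 ] [0.5   0.067 0.081] [0.482 0.051 0.049]
white 161 [ 0.529 -0.166  0.021] [ 0.563 -0.128  0.083] [ 0.546 -0.149  0.047]
jar 723 [0.586 0.124 0.02 ] [0.655 0.194 0.085] [0.618 0.158 0.068]
blue [ 0.5059 -0.0615  0.0961] [ 0.603 -0.092  0.792] -0.15218021195454312
((530.784912109375, -299.8611755371094), (46.873111724853516, 537.4321899414062), 4.597318649291992)
```

View pics/crop1.png

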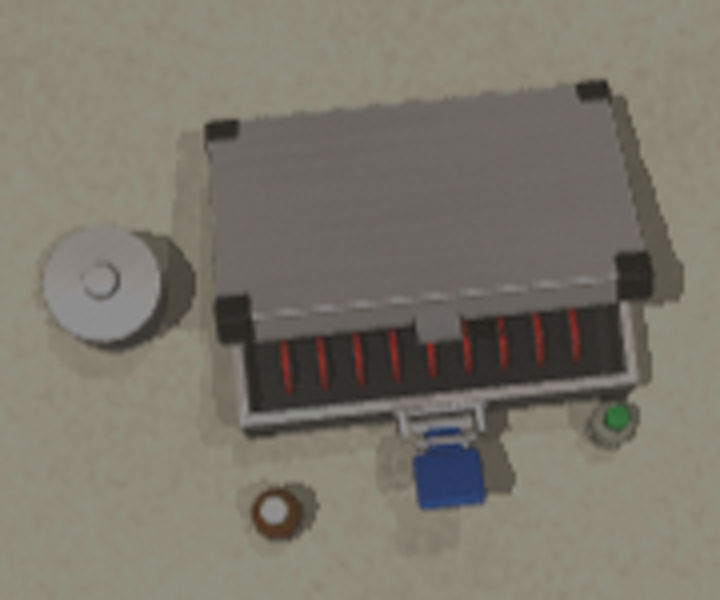

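Case pose: yaw 0.121, origin about (0.630, -0.035), lid at 0.66 rad. Its edge lengths and heights match the given sizes. I'll raise the tool, shut the gripper, align it with the case and move above the lid.

Call:
jog_arm:
  motion:
    - [-1, 0, 0, -20, -6]
    - [-1, 0, 0, -20, -6]
    - [-1, 0, 0, -20, -6]
    - [-1, 0, 0, -20, -6]
    - [-1, -15, -33, 0, 0]
    - [-1, -15, -33, 0, 0]
    - [-1, -15, -33, 0, 0]
    - [-1, -15, -33, 0, 0]
    - [-1, -15, -33, 0, 0]
    - [-1, -15, -33, 0, 0]

```text
time: 0.93
tool_pos: [0.3125, 0.4572, 0.2762]
tcp_rot: [0.188, -3.135, 0.001]
wrist_force: [0.4, 0.1, 0.0]
width: 0.0
grip_force: 0.0
```

Call:
jog_arm:
  motion:
    - [-1, -15, -33, 0, 0]
    - [-1, -15, -33, 0, 0]
    - [-1, -15, -33, 0, 0]
    - [-1, -15, -33, 0, 0]
    - [-1, -15, -33, 0, 0]
    - [-1, -15, -33, 0, 0]
    - [-1, -15, -33, 0, 0]
    - [-1, -15, -33, 0, 0]
    - [-1, -15, -33, 0, 0]
    - [-1, -15, -33, 0, 0]

```text
time: 1.77
tool_pos: [0.5006, 0.1474, 0.2764]
tcp_rot: [0.187, -3.136, -0.0]
wrist_force: [1.0, 0.0, -0.5]
width: -0.001
grip_force: 0.0
```

Call:
jog_arm:
  motion:
    - [-1, -15, -33, 0, 0]
    - [-1, -15, -33, 0, 0]
    - [-1, 0, 0, 0, 0]
    - [-1, 0, 0, 0, 0]
    - [-1, 0, 0, 0, 0]

```text
time: 2.18
tool_pos: [0.5375, 0.0872, 0.2762]
tcp_rot: [0.185, -3.135, -0.001]
wrist_force: [-0.6, -1.4, -0.5]
width: -0.003
grip_force: 0.0
```

```bash
cat >> h.py <<'E'
def loc():
    s=bot.read_state(); p=np.array(s["tool_pos"]); e=np.array([.9926,.1214]); o=np.array([.6303,-.035])
    d=p[:2]-o; R=cv2.Rodrigues(np.array(s["tcp_rot"]))[0]
    print("t",round(s["time"],2),"local mm",(1000*np.array([d@e,d@[-e[1],e[0]],p[2]])).round(1),"F",np.round(s["wrist_force"],1),"toolx deg",np.degrees(np.arctan2(R[1,0],R[0,0])).round(1),"z",R[:,2].round(3),"w",round(s["width"],2))
E
python3 -c "
from h import *
loc()"
```

```text
t 2.18 local mm [-77.3 132.6 276.2] F [-0.6 -1.4 -0.5] toolx deg -173.2 z [-0.001  0.    -1.   ] w -0.0
```

Call:
jog_arm:
  motion:
    - [-1, -10, -22, 0, 0]
    - [-1, -10, -22, 0, 0]
    - [-1, -10, -22, 0, 0]
    - [-1, -10, -22, 0, 0]
    - [-1, -10, -22, 0, 0]
    - [-1, -10, -22, 0, 0]
    - [-1, 0, 0, 15, 0]
    - [-1, 0, 0, 15, 0]
    - [-1, 0, 0, 15, 0]
    - [-1, 0, 0, 0, 0]

```text
time: 3.02
tool_pos: [0.6106, -0.0348, 0.2278]
tcp_rot: [0.19, -3.129, -0.002]
wrist_force: [-1.0, -0.1, -0.4]
width: 0.001
grip_force: 0.0
```

```bash
python3 -c "
from h import *
loc()"
```

```text
t 3.02 local mm [-19.5   2.6 227.8] F [-1.  -0.1 -0.4] toolx deg -173.1 z [-0.007  0.001 -1.   ] w 0.0
```

Call:
jog_arm:
  motion:
    - [-1, 0, 0, 12, 0]
    - [-1, 0, 0, 12, 0]
    - [-1, 0, 0, 8, 0]
    - [-1, 6, 0, 8, 0]
    - [-1, 7, 0, 8, 0]
    - [-1, 6, 0, 9, 0]
    - [-1, 6, 0, 9, 0]
    - [-1, 5, 0, 10, 0]
    - [-1, 4, 0, 10, 0]
    - [-1, 4, 0, 10, 0]

```text
time: 3.85
tool_pos: [0.5673, -0.0424, 0.1356]
tcp_rot: [0.187, -3.12, 0.001]
wrist_force: [-26.3, -4.2, 19.7]
width: -0.001
grip_force: 16.2
```

Run:
```python
from h import *
loc(); im,W=cloud("top"); save("top2.png",cv2.resize(im[130:280,210:390],None,fx=3,fy=3)); loc()
```

```text
t 3.85 local mm [-63.4   0.3 135.6] F [-26.3  -4.2  19.7] toolx deg -173.1 z [-0.016 -0.002 -1.   ] w -0.0
t 3.9 local mm [-65.8   0.4 132.6] F [-19.3  -4.8  12.2] toolx deg -173.2 z [-0.02  -0.002 -1.   ] w 0.0
```

View pics/top2.png

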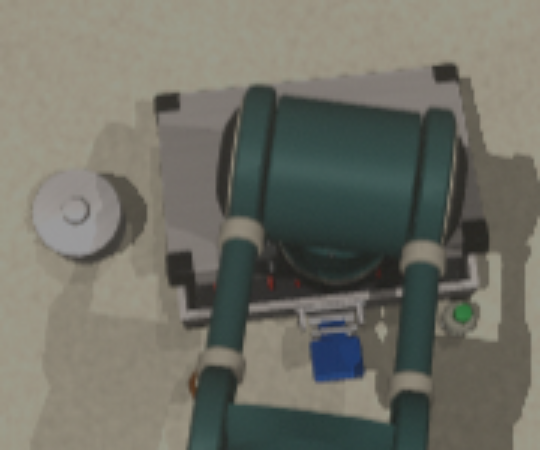

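The tip was too near the lid's edge and has slipped ahead of it, at local x ≈ -64. The lid at (160–480, 70–270) has only partly closed. I'll back off and up, then re-measure.

Call:
jog_arm:
  motion:
    - [-1, 4, 0, -4, 0]
    - [-1, 0, 0, -10, 0]
    - [-1, 0, 0, -12, 0]
    - [-1, 0, 0, -15, 0]
    - [-1, 0, 0, -20, 0]
    - [-1, 0, 0, -20, 0]
    - [-1, 0, 0, -20, 0]
    - [-1, 0, 0, -20, 0]

```text
time: 4.57
tool_pos: [0.5728, -0.0417, 0.2598]
tcp_rot: [-0.187, 3.132, -0.001]
wrist_force: [0.1, -0.3, 0.4]
width: -0.0
grip_force: 0.0
```

Call:
jog_arm:
  motion:
    - [-1, 0, 30, 0, 0]
    - [-1, 0, 30, 0, 0]
    - [-1, 0, 30, 0, 0]
    - [-1, 0, 35, 0, 0]
    - [-1, 0, 35, 0, 0]
    - [-1, 0, 35, 0, 0]
    - [-1, 0, 35, 0, 0]
    - [-1, 0, 35, 0, 0]
    - [-1, 0, 0, 0, 0]

```text
time: 5.32
tool_pos: [0.5401, 0.2278, 0.2588]
tcp_rot: [-0.195, 3.132, 0.007]
wrist_force: [0.2, 0.1, 0.7]
width: -0.002
grip_force: 0.0
```

```bash
cat > m.py <<'E'
from h import *
import sys
loc(); im,W=cloud("top"); np.savez("top_m.npz",im=im,W=W); save(sys.argv[1],cv2.resize(im[130:280,190:390],None,fx=3,fy=3))
P=W[165:195,285:350].reshape(-1,3); P=P[~np.isnan(P).any(1)&(P[:,2]<.21)]
for _ in range(4):
    c=P.mean(0); n=np.linalg.svd(P-c)[2][2]; n*=np.sign(n[2]); r=(P-c)@n; P=P[abs(r)<.004]
yaw=np.arctan2(n[1],n[0]) if n[2]<.99 else .1214
print("angle",np.arccos(n[2]),"yaw",yaw,"res",r.std())
R=W[140:240,250:380]; q=(abs((R-c)@n)<.004)&(R[...,2]>.085)
k,l,s,_=cv2.connectedComponentsWithStats(q.astype(np.uint8)); L=R[l==1+s[1:,4].argmax()]
print(cv2.minAreaRect((L[:,:2]*1000).astype(np.float32)),"z",L[:,2].min(),L[:,2].max())
ex=np.array([np.cos(yaw),np.sin(yaw)]);ey=np.array([-ex[1],ex[0]])
print("ex",np.percentile(L[:,:2]@ex,[.5,99.5]).round(4),"ey",np.percentile(L[:,:2]@ey,[.5,99.5]).round(4))
hsv=cv2.cvtColor(im,cv2.COLOR_RGB2HSV); m=cv2.inRange(hsv,(100,120,50),(125,255,255))
k,l,s,cc=cv2.connectedComponentsWithStats(m); i=1+s[1:,4].argmax(); print("blue",cc[i],np.nanmedian(W[l==i],0).round(4))
E
python3 m.py top3.png
```

```text
t 5.32 local mm [-57.6 271.8 258.8] F [0.2 0.1 0.7] toolx deg -172.9 z [ 0.003  0.005 -1.   ] w -0.0
angle 0.4313323038975284 yaw 0.11508851688319136 res 0.0019390951296419157
((646.1276245117188, -33.03096008300781), (159.57948303222656, 242.83966064453125), 7.153648853302002) z 0.09300723903269453 0.17226533648583592
ex [0.5611 0.7164] ey [-0.2262  0.0118]
blue [321.74324324 248.7972973 ] [ 0.5037 -0.0512  0.0997]
```

View pics/top3.png

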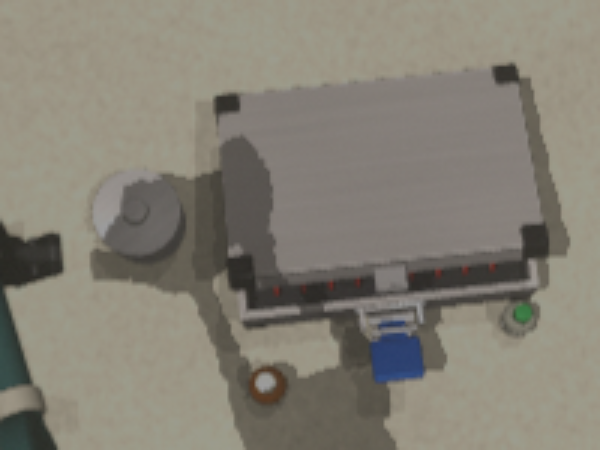

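The case hasn't moved (blue lever centroid unchanged at (322,249)), and the lid is now at 0.43 rad. I'll press again, further back on the lid.

Call:
jog_arm:
  motion:
    - [-1, -6, -34, 0, 0]
    - [-1, -6, -34, 0, 0]
    - [-1, -6, -34, 0, 0]
    - [-1, -6, -34, 0, 0]
    - [-1, -6, -34, 0, 0]
    - [-1, -6, -34, 0, 0]
    - [-1, -6, -34, 0, 0]
    - [-1, -6, -34, 0, 0]
    - [-1, 0, 0, 0, 0]
    - [-1, 0, 0, 0, 0]

```text
time: 6.2
tool_pos: [0.6208, -0.046, 0.2578]
tcp_rot: [-0.18, 3.135, -0.001]
wrist_force: [-0.9, -0.1, -0.0]
width: -0.007
grip_force: 0.0
```

```bash
python3 -c "
from h import *
loc()"
```

```text
t 6.2 local mm [-10.8  -9.8 257.8] F [-0.9 -0.1 -0. ] toolx deg -173.4 z [ 0.002 -0.    -1.   ] w -0.01
```

Call:
jog_arm:
  motion:
    - [-1, 0, 2, 20, 0]
    - [-1, 0, 2, 20, 0]
    - [-1, 0, 2, 20, 0]
    - [-1, 0, 2, 20, 0]
    - [-1, 0, 2, 15, 0]
    - [-1, 0, 0, 6, 0]
    - [-1, 3, 0, 6, 0]
    - [-1, 3, 0, 6, 0]
    - [-1, 3, 0, 6, 0]
    - [-1, 2, 0, 6, 0]

```text
time: 7.03
tool_pos: [0.6082, -0.0345, 0.1325]
tcp_rot: [-0.187, 3.134, -0.0]
wrist_force: [0.2, -0.1, 0.3]
width: -0.001
grip_force: 0.0
```

```bash
python3 -c "
from h import *
loc()"
```

```text
t 7.03 local mm [-21.8   3.2 132.5] F [ 0.2 -0.1  0.3] toolx deg -173.2 z [ 0.002 -0.    -1.   ] w -0.0
```

Call:
jog_arm:
  motion:
    - [-1, 1, 0, 4, 0]
    - [-1, 1, 0, 4, 0]
    - [-1, 1, 0, 4, 0]
    - [-1, 1, 0, 4, 0]
    - [-1, 1, 0, 4, 0]
    - [-1, 0, 0, 3, 0]

```text
time: 7.53
tool_pos: [0.6029, -0.0351, 0.1086]
tcp_rot: [-0.187, 3.136, -0.0]
wrist_force: [-0.3, 0.2, 2.1]
width: 0.004
grip_force: 1.0
```

```bash
python3 -c "
from h import *
loc()"
```

```text
t 7.53 local mm [-27.2   3.2 108.6] F [-0.3  0.2  2.1] toolx deg -173.2 z [ 0. -0. -1.] w 0.0
```

In contact and closing. Pressing the last bit gently.

Call:
jog_arm:
  motion:
    - [-1, 0, 0, 3, 0]
    - [-1, 0, 0, 2, 0]
    - [-1, 0, 0, 2, 0]
    - [-1, 0, 0, 1, 0]
    - [-1, 0, 0, 0, 0]

```text
time: 7.95
tool_pos: [0.6028, -0.035, 0.1004]
tcp_rot: [0.187, -3.136, -0.0]
wrist_force: [0.4, 0.7, 0.3]
width: -0.002
grip_force: 0.1
```

```bash
python3 -c "
from h import *
loc()"
```

```text
t 7.95 local mm [-27.3   3.4 100.4] F [0.4 0.7 0.3] toolx deg -173.2 z [-0.  0. -1.] w -0.0
```

Call:
jog_arm:
  motion:
    - [-1, 0, 0, 1, 0]
    - [-1, 0, 0, 1, 0]
    - [-1, 0, 0, 1, 0]
    - [-1, 0, 0, 0, 0]

```text
time: 8.28
tool_pos: [0.603, -0.0349, 0.0976]
tcp_rot: [-0.187, 3.136, 0.0]
wrist_force: [-1.0, -0.5, 1.2]
width: 0.0
grip_force: 0.6
```

```bash
python3 -c "
from h import *
loc()"
```

```text
t 8.28 local mm [-27.1   3.4  97.6] F [-1.  -0.5  1.2] toolx deg -173.2 z [ 0.  0. -1.] w 0.0
```

Call:
jog_arm:
  motion:
    - [-1, 0, 0, 1, 0]
    - [-1, 0, 0, 1, 0]
    - [-1, 0, 0, 0, 0]

```text
time: 8.53
tool_pos: [0.6029, -0.035, 0.0956]
tcp_rot: [0.187, -3.136, 0.0]
wrist_force: [-0.2, -0.0, 1.5]
width: -0.003
grip_force: 0.7
```

Call:
jog_arm:
  motion:
    - [-1, 0, 0, 1, 0]
    - [-1, 0, 0, 1, 0]
    - [-1, 0, 0, 0, 0]

```text
time: 8.78
tool_pos: [0.6029, -0.035, 0.0935]
tcp_rot: [0.187, -3.136, 0.0]
wrist_force: [-0.1, -0.2, 1.5]
width: -0.0
grip_force: 0.6
```

Run:
```python
from h import *
loc(); im,W=cloud("scene"); save("sc2.png",cv2.resize(im[130:340,200:420],None,fx=2.8,fy=2.8,interpolation=cv2.INTER_CUBIC))
im,W=cloud("top")
for v,u in ((165,270),(180,275),(210,278),(220,275),(228,275),(175,365),(205,365)): print(v,u,im[v,u],W[v,u].round(3))
```

```text
t 8.78 local mm [-27.2   3.3  93.5] F [-0.1 -0.2  1.5] toolx deg -173.2 z [-0. -0. -1.] w -0.0
165 270 [116 111 106] [0.702 0.075 0.1  ]
180 275 [124 118 113] [0.665 0.062 0.109]
210 278 [138 132 127] [0.592 0.053 0.123]
220 275 [125 119 114] [0.567 0.059 0.129]
228 275 [51 50 44] [0.548 0.058 0.134]
175 365 [100  96  86] [ 0.703 -0.162 -0.003]
205 365 [96 91 86] [ 0.605 -0.149  0.128]
```

View pics/sc2.png

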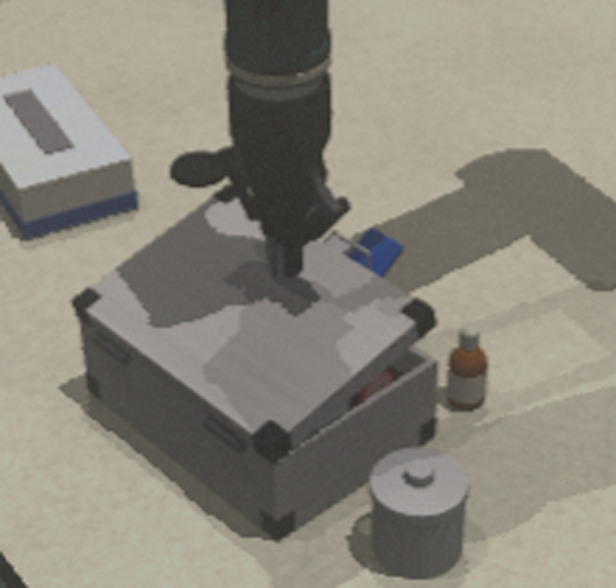

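The lid is still open about 0.2 rad; in the crop the fingertip is at (288,275), on the lid, yet the TCP reads z = 93 mm. I'll check where the TCP projects.

Run:
```python
from h import *
s=bot.read_state(); p=np.array(s["tool_pos"]); c=bot.get_calibration("scene")
for dz in (0,.01,.02,.03,.05):
    q=cv2.projectPoints((p+[0,0,dz])[None],np.array(c["rvec"]),np.array(c["tvec"]),K(c),np.array(c["dist"]))[0].ravel()
    print(dz,q.round(1),((q-[200,130])*2.8).round(0))
print(p,s["q"])
im,W=cloud("scene")
for v in range(214,240,2): print(v,[W[v,u].round(3).tolist() for u in (302,)], im[v,302])
# lid plane by scene
c0=W[232:262,258:300].reshape(-1,3); c0=c0[~np.isnan(c0).any(1)]
for _ in range(3):
    m=c0.mean(0); n=np.linalg.svd(c0-m)[2][2]; n*=np.sign(n[2]); r=(c0-m)@n; c0=c0[abs(r)<.004]
print(m.round(4),n.round(4),np.arccos(n[2]),"lid z at tcp",m[2]-((p-m)[:2]@n[:2])/n[2])
```

```text
0 [301.8 239.5] [285. 306.]
0.01 [301.7 235.9] [285. 296.]
0.02 [301.5 232.3] [284. 286.]
0.03 [301.4 228.6] [284. 276.]
0.05 [301.1 221.2] [283. 255.]
[ 0.60292319 -0.03495813  0.09355016] [-9.91534410e-02  2.14997231e-01  1.86303359e+00 -7.26574864e-06
  1.06366783e+00 -1.78900740e+00]
214 [[0.611, -0.019, 0.175]] [51 49 50]
216 [[0.608, -0.023, 0.166]] [49 48 44]
218 [[0.609, -0.022, 0.162]] [50 51 45]
220 [[0.609, -0.023, 0.156]] [52 51 47]
222 [[0.608, -0.023, 0.15]] [49 46 41]
224 [[0.61, -0.021, 0.147]] [51 52 48]
226 [[0.61, -0.021, 0.142]] [51 48 46]
228 [[0.61, -0.022, 0.136]] [54 51 47]
230 [[0.605, -0.029, 0.124]] [68 68 64]
232 [[0.611, -0.021, 0.126]] [71 69 68]
234 [[0.612, -0.02, 0.121]] [84 80 79]
236 [[0.617, -0.013, 0.123]] [80 78 76]
238 [[0.619, -0.009, 0.121]] [78 77 74]
[ 0.6692 -0.0263  0.1104] [0.2173 0.0236 0.9758] 0.22035408665278666 lid z at tcp 0.12541799131139283
```

Call:
jog_arm:
  motion:
    - [-1, 0, 0, -6, 0]
    - [-1, 0, 0, -12, 0]
    - [-1, 0, 0, -20, 0]
    - [-1, 0, 0, -20, 0]
    - [-1, 0, 0, -20, 0]
    - [-1, 0, 0, -20, 0]
    - [-1, 0, 0, 0, 0]

```text
time: 9.52
tool_pos: [0.6066, -0.0353, 0.1985]
tcp_rot: [-0.186, 3.126, -0.002]
wrist_force: [0.1, 0.6, 1.3]
width: -0.0
grip_force: 0.0
```

```bash
python3 - <<'E'
from h import *
loc(); s=bot.read_state(); p=np.array(s["tool_pos"]); c=bot.get_calibration("scene")
im,W=cloud("scene")
for dz in (0,.03): print(cv2.projectPoints((p+[0,0,dz])[None],np.array(c["rvec"]),np.array(c["tvec"]),K(c),np.array(c["dist"]))[0].ravel())
m=(abs(W[...,0]-p[0])<.04)&(abs(W[...,1]-p[1])<.04)&(W[...,2]>p[2]-.03)&(W[...,2]<p[2]+.08)
print(m.sum(),"lowest z",np.sort(W[m][:,2])[:20].round(3))
Q=W[m]; Q=Q[Q[:,2]<p[2]+.03]; print(Q.min(0),Q.max(0)) if len(Q) else 0
c0=W[232:262,258:300].reshape(-1,3); c0=c0[~np.isnan(c0).any(1)]
for _ in range(3):
    mm=c0.mean(0); n=np.linalg.svd(c0-mm)[2][2]; n*=np.sign(n[2]); r=(c0-mm)@n; c0=c0[abs(r)<.004]
print(np.arccos(n[2]),"lid z at tcp",mm[2]-((p-mm)[:2]@n[:2])/n[2])
E
python3 m.py top4.png
```

```text
t 9.52 local mm [-23.5   2.6 198.5] F [0.1 0.6 1.3] toolx deg -173.2 z [ 0.01  -0.001 -1.   ] w -0.0
[298.8670011  200.58651492]
[298.41932553 188.54698496]
223 lowest z [0.231 0.233 0.233 0.233 0.234 0.234 0.234 0.235 0.235 0.235 0.236 0.237
 0.237 0.237 0.238 0.238 0.239 0.239 0.239 0.239]
0.2183967755498852 lid z at tcp 0.12435967735629863
t 9.57 local mm [-24.5   2.8 196.2] F [-0.3  0.1 -0.6] toolx deg -173.2 z [ 0.007 -0.001 -1.   ] w 0.0
angle 0.0 yaw 0.1214 res 0.0
((645.1322021484375, 71.42288970947266), (34.579837799072266, 51.154212951660156), 83.21329498291016) z 0.10833906615237174 0.11617444446590208
ex [0.6234 0.6757] ey [-0.0286  0.0083]
blue [322.24390244 248.0195122 ] [ 0.5061 -0.0515  0.0973]
```

The visible fingertip is about 33 mm above the reported TCP even in free air, so the TCP reading runs long. I'll check for a lateral offset as well.

Run:
```python
from h import *
loc(); p=np.array(bot.read_state()["tool_pos"])
for nm in ("scene","top"):
    im,W=cloud(nm); m=(abs(W[...,0]-p[0])<.05)&(abs(W[...,1]-p[1])<.05)&(W[...,2]>p[2]+.02)&(W[...,2]<p[2]+.06)
    Q=W[m]; print(nm,len(Q)); 
    if len(Q): print((Q.min(0)-p).round(4),(Q.max(0)-p).round(4),(np.median(Q,0)-p).round(4))
im,W=cloud("scene"); save("sc3.png",cv2.resize(im[100:280,210:400],None,fx=3.2,fy=3.2,interpolation=cv2.INTER_CUBIC))
im,W=cloud("wrist"); save("wr.png",im); np.savez("wr.npz",im=im,W=W)
```

```text
t 9.62 local mm [-25.9   3.1 193.9] F [-0.6  0.8 -0.4] toolx deg -173.2 z [ 0.004 -0.    -1.   ] w -0.0
scene 118
[-0.0099 -0.0102  0.0323] [0.0132 0.0169 0.0595] [0.0075 0.009  0.0486]
top 0
```

View pics/sc3.png

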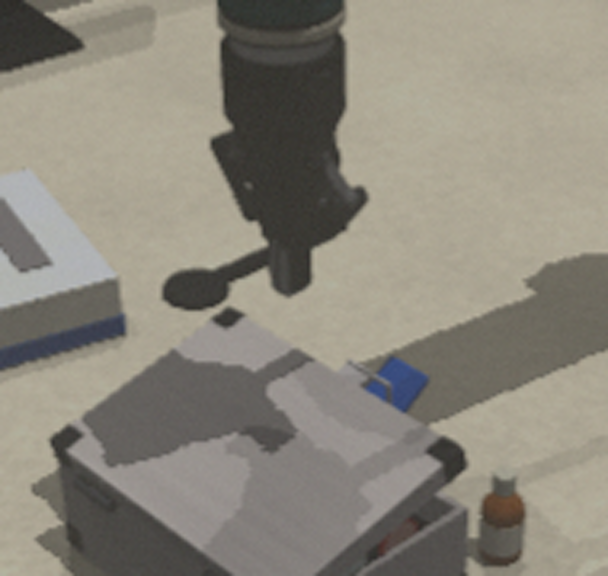

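View pics/wr.png

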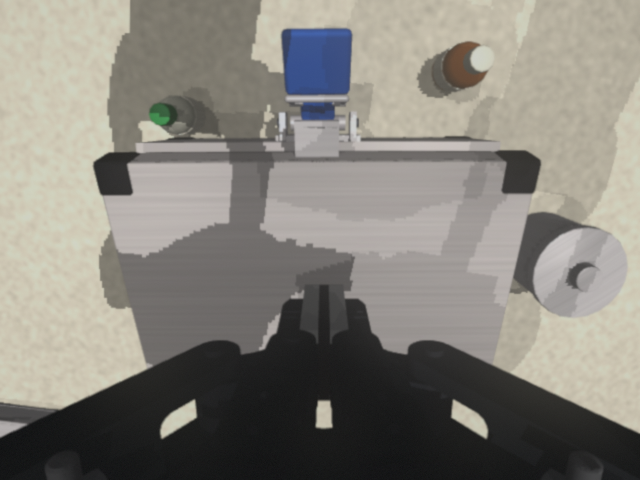

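The scene crop shows the fingertips at (290,290), well above the lid. The wrist view shows the gripper shut and centred, with the keeper (317,138) and the loop (317,118) clear of each other. Real tip ≈ TCP + 33 mm in z. Continuing the push.

Call:
jog_arm:
  motion:
    - [-1, 6, 0, 20, 0]
    - [-1, 6, 0, 20, 0]
    - [-1, 4, 0, 20, 0]
    - [-1, 2, 0, 20, 0]
    - [-1, 0, 0, 12, 0]
    - [-1, 1, 0, 5, 0]
    - [-1, 1, 0, 5, 0]
    - [-1, 1, 0, 5, 0]
    - [-1, 0, 0, 3, 0]
    - [-1, 0, 0, 0, 0]

```text
time: 10.65
tool_pos: [0.5825, -0.0375, 0.0819]
tcp_rot: [-0.187, 3.135, -0.0]
wrist_force: [-0.1, -0.0, 0.4]
width: -0.004
grip_force: 0.0
```

```bash
python3 -c "
from h import *
loc()"
```

```text
t 10.65 local mm [-47.7   3.3  81.9] F [-0.1 -0.   0.4] toolx deg -173.2 z [ 0.001 -0.    -1.   ] w -0.0
```

Call:
jog_arm:
  motion:
    - [-1, 0, 0, 3, 0]
    - [-1, 0, 0, 3, 0]
    - [-1, 0, 0, 3, 0]
    - [-1, 0, 0, 2, 0]
    - [-1, 0, 0, 2, 0]

```text
time: 11.07
tool_pos: [0.582, -0.0375, 0.0686]
tcp_rot: [0.187, -3.136, 0.0]
wrist_force: [-0.2, -0.6, 2.0]
width: -0.0
grip_force: 0.8
```

Call:
jog_arm:
  motion:
    - [-1, 0, 0, 1, 0]
    - [-1, 0, 0, 1, 0]
    - [-1, 0, 0, 1, 0]

```text
time: 11.32
tool_pos: [0.582, -0.0374, 0.0657]
tcp_rot: [0.187, -3.136, -0.0]
wrist_force: [-1.5, 0.5, 3.2]
width: 0.002
grip_force: 0.8
```

Call:
jog_arm:
  motion:
    - [-1, 0, 0, 1, 0]
    - [-1, 0, 0, 0, 0]

```text
time: 11.48
tool_pos: [0.5821, -0.0374, 0.0655]
tcp_rot: [0.187, -3.136, -0.0]
wrist_force: [-3.5, -0.3, 5.4]
width: -0.0
grip_force: 3.0
```

Call:
jog_arm:
  motion:
    - [-1, 0, 0, 1, 0]
    - [-1, 0, 0, 1, 0]
    - [-1, 0, 0, 0, 0]

```text
time: 11.73
tool_pos: [0.5821, -0.0375, 0.0654]
tcp_rot: [0.187, -3.136, 0.0]
wrist_force: [-8.5, 0.0, 16.2]
width: 0.001
grip_force: 8.1
```

```bash
cat > lid.py <<'E'
from h import *
loc(); im,W=cloud("scene")
c0=W[232:262,258:300].reshape(-1,3); c0=c0[~np.isnan(c0).any(1)]
for _ in range(3):
    mm=c0.mean(0); n=np.linalg.svd(c0-mm)[2][2]; n*=np.sign(n[2]); r=(c0-mm)@n; c0=c0[abs(r)<.004]
print("lid",np.arccos(n[2]),n.round(3),mm.round(4))
im,W=cloud("top"); hsv=cv2.cvtColor(im,cv2.COLOR_RGB2HSV)
m=cv2.inRange(hsv,(100,120,50),(125,255,255)); print("blue",(m>0).sum(),np.nanmedian(W[m>0],0).round(4),np.nanmin(W[m>0],0).round(4))
E
python3 lid.py
```

```text
t 11.73 local mm [-48.1   3.4  65.4] F [-8.5  0.  16.2] toolx deg -173.2 z [-0. -0. -1.] w 0.0
lid 0.004197579375520601 [-0.004 -0.002  1.   ] [ 0.6614 -0.0394  0.0987]
blue 205 [ 0.5063 -0.0514  0.0968] [ 0.489  -0.5682  0.018 ]
```

The lid is shut (0.004 rad, face at 99 mm). Next I'll lift and move over the lever paddle.

Call:
jog_arm:
  motion:
    - [-1, 0, 0, -10, 0]
    - [-1, 0, 0, -15, 0]
    - [-1, 0, 0, -15, 0]
    - [-1, 0, 0, -15, 0]
    - [-1, 20, -1, -10, 0]
    - [-1, 25, -1, 0, 0]
    - [-1, 25, -1, 0, 0]
    - [-1, 18, 0, 0, 0]
    - [-1, 0, 0, 0, 0]
    - [-1, 0, 0, 0, 0]

```text
time: 12.67
tool_pos: [0.4952, -0.0509, 0.1281]
tcp_rot: [-0.186, 3.134, -0.0]
wrist_force: [0.9, -0.6, 0.6]
width: -0.001
grip_force: 0.0
```

```bash
python3 lid.py
python3 - <<'E'
from h import *
im,W=cloud("wrist"); hsv=cv2.cvtColor(im,cv2.COLOR_RGB2HSV)
m=cv2.inRange(hsv,(100,120,50),(125,255,255)); k,l,s,c=cv2.connectedComponentsWithStats(m); i=1+s[1:,4].argmax()
B=W[l==i]; B=B[~np.isnan(B).any(1)]; d=B[:,:2]-[.6303,-.035]; e=np.array([.9926,.1214])
A=np.c_[d@e,d@[-e[1],e[0]],B[:,2]]; print(s[i],"paddle local",np.percentile(A,1,0).round(4),np.percentile(A,99,0).round(4),np.median(A,0).round(4))
E
```

```text
t 12.67 local mm [-136.     0.6  128.1] F [ 0.9 -0.6  0.6] toolx deg -173.2 z [ 0.002  0.    -1.   ] w -0.0
lid 0.002629803583943541 [-0.002 -0.002  1.   ] [ 0.6612 -0.0394  0.0987]
blue 4 [ 0.5307 -0.5466  0.0219] [ 0.5285 -0.5658  0.0204]
[ 284  242   79   50 2621] paddle local [-0.1436 -0.0185  0.0907] [-0.1128  0.0179  0.1102] [-0.1346 -0.0042  0.1062]
```

The lid stays shut, and the paddle is where I expected: local x about -144 to -113, centred on y. Pushing the lever down.

Call:
jog_arm:
  motion:
    - [-1, 0, 0, 15, 0]
    - [-1, 0, 0, 15, 0]
    - [-1, 0, 0, 12, 0]
    - [-1, 0, 0, 8, 0]
    - [-1, 1, 0, 7, 0]
    - [-1, 1, 0, 7, 0]
    - [-1, 2, 0, 7, 0]
    - [-1, 2, 0, 7, 0]
    - [-1, 2, 0, 7, 0]

```text
time: 13.57
tool_pos: [0.4888, -0.0519, 0.0434]
tcp_rot: [-0.187, 3.134, -0.0]
wrist_force: [2.2, 0.0, 4.5]
width: -0.002
grip_force: 2.0
```

```bash
python3 -c "
from h import *
loc()"
```

```text
t 13.57 local mm [-142.5    0.4   43.4] F [2.2 0.  4.5] toolx deg -173.2 z [ 0.003 -0.    -1.   ] w -0.0
```

Call:
jog_arm:
  motion:
    - [-1, 1, 0, 6, 0]
    - [-1, 1, 0, 6, 0]
    - [-1, 0, 0, 6, 0]
    - [-1, 0, 0, 6, 0]
    - [-1, 0, 0, 5, 0]
    - [-1, 0, 0, 4, 0]
    - [-1, 0, 0, 0, 0]

```text
time: 14.15
tool_pos: [0.4834, -0.0518, 0.008]
tcp_rot: [0.187, -3.133, -0.001]
wrist_force: [0.2, -0.3, -0.3]
width: 0.008
grip_force: 0.0
```

```bash
python3 -c "
from h import *
loc()"
```

```text
t 14.15 local mm [-147.9    1.1    8. ] F [ 0.2 -0.3 -0.3] toolx deg -173.2 z [-0.004  0.    -1.   ] w 0.01
```

Force has dropped to zero, so the lever probably snapped. I'll retreat and check.

Call:
jog_arm:
  motion:
    - [-1, 5, 0, -10, 0]
    - [-1, 5, 0, -20, 0]
    - [-1, 0, 0, -30, 0]
    - [-1, 0, 0, -30, 0]
    - [-1, 0, 0, -30, 0]
    - [-1, 25, 0, -20, 0]
    - [-1, 30, 0, 0, 0]
    - [-1, 0, 0, 0, 0]
    - [-1, 0, 0, 0, 0]

```text
time: 14.9
tool_pos: [0.4198, -0.0599, 0.1509]
tcp_rot: [-0.186, 3.134, -0.001]
wrist_force: [-0.9, 0.3, -0.3]
width: 0.004
grip_force: 0.0
```

```bash
python3 lid.py
python3 - <<'E'
from h import *
im,W=cloud("wrist"); save("wr2.png",im); hsv=cv2.cvtColor(im,cv2.COLOR_RGB2HSV)
m=cv2.inRange(hsv,(100,120,40),(125,255,255)); B=W[m>0]; B=B[~np.isnan(B).any(1)]; e=np.array([.9926,.1214]); d=B[:,:2]-[.6303,-.035]
A=np.c_[d@e,d@[-e[1],e[0]],B[:,2]]; print(len(A), np.percentile(A,[2,50,98],axis=0).round(3) if len(A) else 0)
E
```

```text
t 14.9 local mm [-212.     0.8  150.9] F [-0.9  0.3 -0.3] toolx deg -173.2 z [ 0.002 -0.    -1.   ] w 0.0
lid 0.00488674219227511 [-0.004 -0.002  1.   ] [ 0.6614 -0.0394  0.0987]
blue 11 [ 0.5294 -0.0645  0.0488] [ 0.5268 -0.5697  0.0168]
0 0
```

View pics/wr2.png

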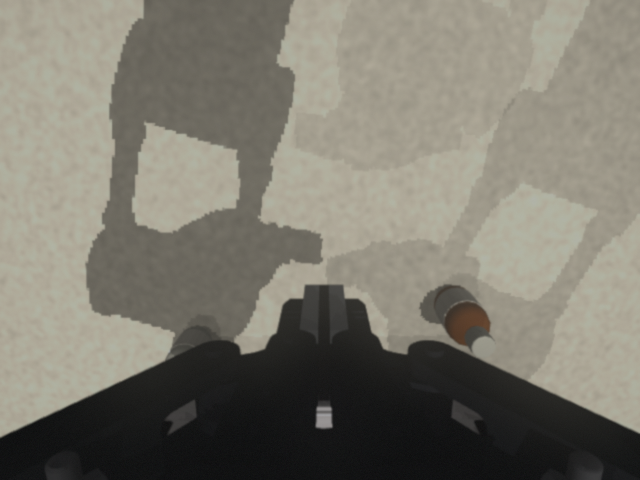

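The wrist view shows only the amber bottle, standing at (460,310). The top view's few blue pixels sit at local x ≈ -104, z ≈ 49 mm, which fits a lever hanging down. I'll clear the view for a last check.

Call:
jog_arm:
  motion:
    - [-1, 0, 30, -15, 0]
    - [-1, 0, 35, -10, 0]
    - [-1, 0, 35, 0, 0]
    - [-1, 0, 35, 0, 0]
    - [-1, 0, 35, 0, 0]
    - [-1, 0, 35, 0, 0]
    - [-1, 0, 35, 0, 0]
    - [-1, 0, 35, 0, 0]
    - [-1, 0, 0, 0, 0]
    - [-1, 0, 0, 0, 0]

```text
time: 15.88
tool_pos: [0.3877, 0.215, 0.1743]
tcp_rot: [0.194, -3.134, 0.001]
wrist_force: [-0.7, -0.1, 0.3]
width: -0.002
grip_force: 0.0
```

```bash
python3 m.py top5.png
python3 - <<'E'
from h import *
z=np.load("top_m.npz"); W=z["W"]; im=z["im"]
hsv=cv2.cvtColor(im,cv2.COLOR_RGB2HSV); m=cv2.inRange(hsv,(100,100,30),(125,255,255)); m[:,:300]=0; m[:,350:]=0
B=W[m>0]; d=B[:,:2]-[.6303,-.035]; print(len(B),np.c_[d@[.9926,.1214],d@[-.1214,.9926],B[:,2]].round(3)[:12])
for nm,(u0,u1,v0,v1) in dict(amber=(268,290,248,270),white=(354,372,226,246),jar=(215,256,182,220)).items():
    Q=W[v0:v1,u0:u1].reshape(-1,3); Q=Q[Q[:,2]>.02]; print(nm,len(Q),np.median(Q,0).round(3))
E
```

```text
t 15.88 local mm [-210.4  277.6  174.3] F [-0.7 -0.1  0.3] toolx deg -172.9 z [-0.001 -0.001 -1.   ] w -0.0
angle 0.0065250533653596265 yaw 0.1214 res 0.0019654399893595824
((632.8489990234375, -34.963165283203125), (173.1603546142578, 242.4745635986328), 7.0734477043151855) z 0.09487790730519875 0.10380734003462841
ex [0.539  0.7076] ey [-0.2303  0.0079]
blue [525.5 244. ] [ 0.5285 -0.5638  0.0223]
11 [[-0.1   -0.013  0.045]
 [-0.101 -0.015  0.048]
 [-0.101 -0.017  0.049]
 [-0.1    0.017  0.051]
 [-0.101  0.01   0.052]
 [-0.101  0.002  0.044]
 [-0.101 -0.     0.047]
 [-0.102 -0.003  0.048]
 [-0.102 -0.005  0.05 ]
 [-0.102  0.017  0.051]
 [-0.103  0.015  0.051]]
amber 145 [0.482 0.052 0.05 ]
white 167 [ 0.546 -0.149  0.048]
jar 725 [0.618 0.158 0.068]
```

View pics/top5.png

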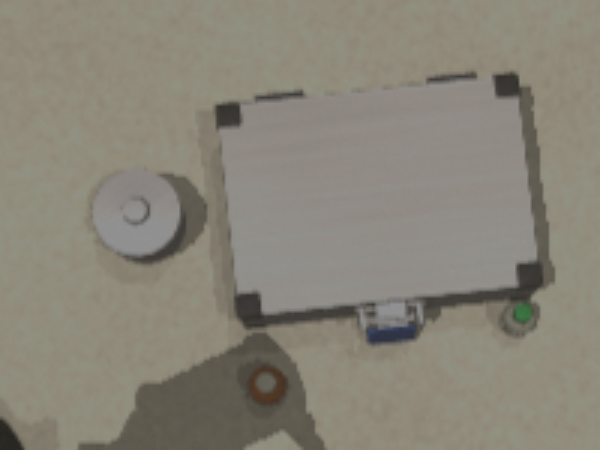

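The lid is shut, and the lever hangs locked at (390,330) with its loop over the keeper. The case, bottles and jar haven't moved.

```bash
python3 -c "
from workcell import bot
print(bot.finish_job())"
```

```text
the job is handed in; nothing more can be done
None
```

The lid is fully shut and the catch is locked down against the case, with the case, both bottles and the jar where they stood; I handed the job in at about 16 s, after the first lid push slipped off the edge (about 33 N, nothing shifted) and had to be redone.

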